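Put three misplaced stock cartons back on their own bay mats

ROBOT

A 6-joint arm with a two-finger parallel gripper is mounted at the origin on the work surface. World frame = base frame: x ahead of the robot, y to its left, z up, the work surface at z = 0. Lengths are in mm, angles in degrees, forces in N, time in s.
With the tool pointing down it reaches from about 300 to 875 mm from the base axis. Payload 4.2 kg.
Tool frame: the origin (TCP) lies on the centre line of the jaws, within the pads' length; the fingertips stand 22 mm ahead of it and the grasp point (between the pads) lies 3 mm ahead of it; x points along the fingers, z is the direction in which the jaws open and shut, and the axes are right-handed (so a half turn about x gives the same grasp; the last joint's range is limited). The gripper opens to 85 mm and grips with 20 to 120 N. Pads are 22 mm wide; open, the fingers measure 114 mm over their backs; the gripper's body (76 mm by 85 mm) begins 54 mm behind the grasp point. The pads swing forward as they close: fully open they stand 13 mm farther back than shut.
Start: joints at [68.755, 18.312, 89.639, -0, 72.044, -1.146], TCP at [197.601, 539.996, 231.438] pointing down, gripper open.
Joint ranges: [-177.97, 177.97], [-48.28, 115.42], [12.27, 149.76], [-77.06, 257.06], [2.81, 150.46], [-146.56, 146.56]. Speed limits (degrees/s): [147.25, 147.25, 180, 180, 180, 180].

INTERFACE

Orientations are given as [roll, pitch, yaw] about the fixed x, y, z axes, in that order (R = Rz(yaw) Ry(pitch) Rx(roll)).
In Python, from cell import bot gives the robot as it stands.
- The arm moves only by the tool play_rows, never from a script. Its arguments are lists of equal length, an entry for each row: "translation": the shift along the tool's x, y, z in m, a list of three; "rot": the turn, a rotation vector about the tool's x, y, z in rad, a list of three. In form: {"translation": [[tx, ty, tz], ...], "rot": [[wx, wy, wz], ...]}. A call has exactly 8 rows; each row is the pose to reach, as a shift and turn from the pose commanded when the call began, along the tool's axes at that moment; what a row does not reach only later rows make up. A row lasts 1/10 s, in which the tool goes at most 50 mm and 8.59 degrees, less where a joint would pass 70% of its speed; a pose out of reach is approached as far as the arm can. A call with a gripper value outside its range is refused whole. "claw" is the finger opening in m, from 0 to 0.0854, set as the call begins (left out, the last holds). The fingers move at their own pace and stop on an object; "force" is the grip in N (left out, the last holds). Time passes only in rows, so rows that repeat a pose let the fingers close, or fill a call up. It gives the time, the measured TCP pose, the force and the opening at its end, in the units of the state.
- bot.state(): the state, without advancing time (a new reading comes with each control period).
- bot.grab_frame(name): name is "side" or "top" or "wrist"; returns the picture (400x640x3 uint8, red, green, blue); there is no depth.
- bot.camera_info(name): a dict with "vfov" (degrees; the focal length in pixels is half the picture's height over the tangent of half this angle, whatever the lens; pixels are square), "cx", "cy" (the principal point, pixels), "world_to_cam" (4x4, takes a point from world to camera coordinates). Camera axes: x right, y down, z forward; pixel columns grow to the right and rows downward; lengths in mm; the calibration is good to about 2 mm. A picture is of the moment at which its call begins: read the wrist's pose just before it. camera_info takes no time and is no camera call; for the wrist camera it gives the pose at the moment of the call.
- bot.sign_off(): hands the job in, once; it reports no verdict.
Trained networks look in the newest picture that a camera, given by its name, has taken for a name from the list of things; names that differ only in an ending like _2 or _b are one class to them, and where a whole thing is asked for, a point or a joint stands for the part that bears it (a point fixed in the world has none). Each returns a list of dicts, best first, with "score" (0 to 1); they miss things now and then, are a little off and sometimes report something else, mostly with a low value. They report only what shows in the picture. A call takes as long as a camera call. They do not tell look-alikes from the thing itself.
- bot.outline_of(target, camera): "pixels" (400x640 bool, what is visible of it) and "bbox" ([left, top, right, bottom] in pixels, round what is visible of it).
The state is a dict: "clock": time; "qpos": joint angles; "dq": joint speeds; "joint_efforts": joint torques, N m; "position": TCP position; "ee_rot": TCP orientation; "wrist_force": force on the tool from outside, world axes, zero at the start; "moment": the same for the moment, N m; "gripper_width": opening from 0.0 (shut) to 1.0 (fully open).
Only numpy, scipy, OpenCV 4.12 (cv2) and the standard library are available. Lean on these libraries where they do the work, as an engineer would, in place of code of your own. Each camera call takes 0.05 s, during which the arm holds its last target. There are 200 camera calls.

TASK

The three stock cartons stand on each other's bay mats: exchange them so that each stands upright in the middle of the mat of its own band's colour, squared up with the mat, setting one down on the spare grey mat on the way to make room. Do not tip a carton over, and leave the tape roll, the mug and the can where they are.

Things in the scene. Friction and masses are not known exactly. Their poses are not given: they have to be found in the camera images.
- carton_red_center (a point): Loose closed cardboard carton with a red sleeve band round it, 90 mm long (its x), 54 mm wide (its y), 62 mm high (its z, up); 0.1 to 0.35 kg, rigid. The point is its centre, half-way up. Grasp it from above across its 54 mm width (fingers closing along its y).
- carton_blue_center (a point): Loose closed cardboard carton with a blue sleeve band round it, 80 mm long (its x), 50 mm wide (its y), 74 mm high (its z, up); 0.1 to 0.35 kg, rigid. The point is its centre, half-way up. Grasp it from above across its 50 mm width (fingers closing along its y).
- carton_green_center (a point): Loose closed cardboard carton with a green sleeve band round it, 86 mm long (its x), 58 mm wide (its y), 52 mm high (its z, up); 0.1 to 0.35 kg, rigid. The point is its centre, half-way up. Grasp it from above across its 58 mm width (fingers closing along its y).
- mat_red: Flat red bay mat with a thin white printed frame, fixed to the bench, 150 mm long (its x), 112 mm wide (its y), 5 mm thick: where the carton with the same colour band belongs; at the start another carton stands on it. Origin at the centre of its underside; its top lies 5 mm above it. Axes: z up.
- mat_blue: Flat blue bay mat with a thin white printed frame, fixed to the bench, 150 mm long (its x), 112 mm wide (its y), 5 mm thick: where the carton with the same colour band belongs; at the start another carton stands on it. Origin at the centre of its underside; its top lies 5 mm above it. Axes: z up.
- mat_green: Flat green bay mat with a thin white printed frame, fixed to the bench, 150 mm long (its x), 112 mm wide (its y), 5 mm thick: where the carton with the same colour band belongs; at the start another carton stands on it. Origin at the centre of its underside; its top lies 5 mm above it. Axes: z up.
- mat_grey: Flat grey bay mat with a thin white printed frame, fixed to the bench, 150 mm long (its x), 112 mm wide (its y), 5 mm thick: the spare place, empty at the start. Origin at the centre of its underside; its top lies 5 mm above it. Axes: z up.
- tape_roll_center (a point): Bystander: roll of amber packing tape lying flat, 96 mm diameter, 48 mm high, loose. The point is its centre, half-way up.
- mug_center (a point): Bystander: white mug, 80 mm diameter without the handle, 92 mm high, loose, upright. The point is on its axis, half-way up.
- spray_can_center (a point): Bystander: yellow and orange can, 60 mm diameter, 160 mm high, loose, upright. The point is on its axis, half-way up.
Not all that is in view belongs to the job. Of the things that look like the mat_green, the smallest one is meant.

How it is judged:
By the outcome, as a careful person would: the job done as asked, in the order asked, and still so for the second after the job is handed in, with the robot touching nothing.
It also fails if it takes over 120 s, if anything falls off the work surface, if the arm or the gripper's body presses on something with over 40 N, if the wrist force passes 120 N, or if a joint passes its speed limit or range.

## Working session

There is one attempt and no reset: what is moved stays moved. The work goes in short steps, Python scripts to look and compute and a tool call to move; the robot and the scene stay as the last step left them, time stands still between calls to the robot, and variables do not carry over. Pictures are saved under pics/ and viewed, about 12 in all and at most 16, crops included, and the job is handed in when it is done.

Besides the shell and the picture viewer there is one more tool, called after "Request:" as name(argument=value, ...) on one line, values as JSON. play_rows: Moves the arm, as the interface text tells. Its arguments: {"type":"object","properties":{"translation":{"type":"array","items":{"type":"array","items":{"type":"number"}}},"rot":{"type":"array","items":{"type":"array","items":{"type":"number"}}},"claw":{"type":"number"},"force":{"type":"number"}},"required":["translation","rot"]}

```bash
ls; mkdir -p pics
python3 - <<'E'
from cell import bot
import cv2
print(bot.state())
for c in ("top","side"):
    im=bot.grab_frame(c); cv2.imwrite(f"pics/{c}0.png",im[:,:,::-1])
    i=bot.camera_info(c); print(c,i)
    for n in ["carton_red_center","carton_blue_center","carton_green_center","mat_red","mat_blue","mat_green","mat_grey","tape_roll_center","mug_center","spray_can_center"]:
        try: print(n,[(round(d["score"],2),list(map(int,d["bbox"])),int(d["pixels"].sum())) for d in bot.outline_of(n,c)])
        except Exception as e: print(n,e)
E
```

```text
pics
{'clock': 0.0, 'qpos': array([ 6.87549509e+01,  1.83523216e+01,  8.97071353e+01,  6.93104284e-04,
        7.20460934e+01, -1.14603042e+00]), 'dq': array([-0.0422323 ,  0.0400414 , -0.06507307,  0.0611379 , -0.07969511,
       -0.07168271]), 'joint_efforts': array([ 2.65486786e-03, -4.15522385e+01, -2.34174138e+01,  9.20725120e-05,
        7.82351999e-03, -1.02112239e-05]), 'position': array([197.41342325, 539.52438217, 230.57051753]), 'ee_rot': array([ 178.49627196,   89.89444766, -111.60296098]), 'wrist_force': array([ 0.72227435, -0.62825573,  0.17106781]), 'moment': array([-0.0242272 , -0.03229633, -0.0175321 ]), 'gripper_width': 1.0021373196687173}
top {'vfov': 47.03186824735928, 'cx': 323.8781944605342, 'cy': 207.78531717744409, 'world_to_cam': array([[ 2.81658103e-02, -9.99541961e-01,  1.10705062e-02,
        -2.32982228e+01],
       [-9.98274830e-01, -2.86974314e-02, -5.12232574e-02,
         4.74159669e+02],
       [ 5.15174902e-02, -9.60866313e-03, -9.98625867e-01,
         1.21485589e+03],
       [ 0.00000000e+00,  0.00000000e+00,  0.00000000e+00,
         1.00000000e+
[... 931 characters left out ...]
72786618e-01,
         1.02306401e+03],
       [ 0.00000000e+00,  0.00000000e+00,  0.00000000e+00,
         1.00000000e+00]])}
carton_red_center [(0.68, [293, 123, 322, 153], 665)]
carton_blue_center [(0.8, [289, 166, 321, 204], 755)]
carton_green_center [(0.78, [359, 263, 400, 308], 975)]
mat_red [(0.62, [347, 260, 416, 323], 1255)]
mat_blue [(0.64, [285, 137, 329, 157], 375)]
mat_green [(0.87, [244, 317, 332, 393], 5449), (0.71, [284, 173, 338, 211], 778), (0.69, [158, 172, 234, 223], 2376)]
mat_grey [(0.9, [342, 195, 405, 238], 1496), (0.56, [357, 262, 399, 309], 1011)]
tape_roll_center [(0.63, [294, 231, 326, 273], 1084)]
mug_center []
spray_can_center [(0.84, [360, 120, 380, 173], 888)]
```

Run:
```python
import cv2
a=cv2.imread("pics/top0.png");cv2.imwrite("pics/top0c.png",cv2.resize(a[80:380,150:490],None,fx=2.3,fy=2.0) if 0 else cv2.resize(a[85:375,150:490],None,fx=2,fy=2,interpolation=cv2.INTER_CUBIC))
```

```text
(no output)
```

View pics/top0c.png

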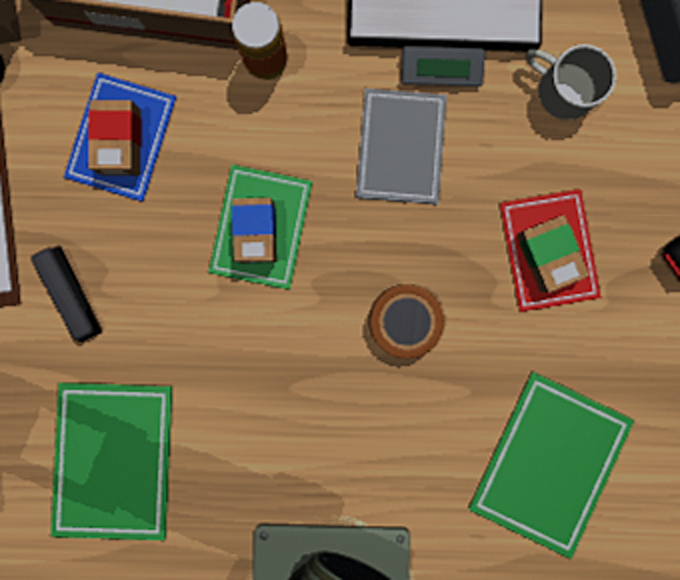

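View pics/side0.png

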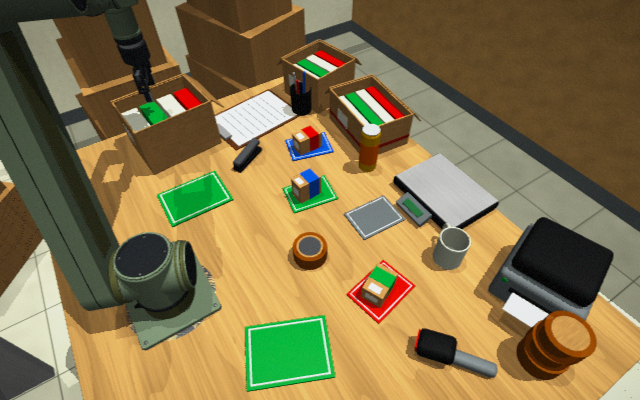

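```bash
cat > h.py <<'E'
from cell import bot
import cv2, numpy as np
from scipy.spatial.transform import Rotation as R
def cam(c):
    i=bot.camera_info(c); f=200/np.tan(np.radians(i["vfov"]/2)); return f,i["cx"],i["cy"],np.array(i["world_to_cam"])
def plane(uv,K,z):
    f,cx,cy,T=K; uv=np.asarray(uv,float).reshape(-1,2)
    d=np.c_[(uv[:,0]-cx)/f,(uv[:,1]-cy)/f,np.ones(len(uv))]@T[:3,:3]; o=-T[:3,:3].T@T[:3,3]
    return (o+d*((z-o[2])/d[:,2])[:,None])[:,:2]
def proj(P,K):
    f,cx,cy,T=K; p=np.asarray(P,float).reshape(-1,3)@T[:3,:3].T+T[:3,3]
    return np.c_[cx+f*p[:,0]/p[:,2],cy+f*p[:,1]/p[:,2]]
def mask(im,col):
    h,s,v=cv2.split(cv2.cvtColor(im,cv2.COLOR_RGB2HSV)); h=h.astype(int)
    if col=="red": m=((h<6)|(h>174))&(s>150)
    if col=="blue": m=(h>100)&(h<130)&(s>120)
    if col=="green": m=(h>45)&(h<80)&(s>90)
    if col=="grey": m=(s<45)&(v>60)&(v<190)
    return m&(v>25)
def rect(uv,K,z):
    "min-area rectangle in the world plane: centre, (long,short), yaw of the long side"
    (c,(w,h),a)=cv2.minAreaRect(plane(uv,K,z).astype(np.float32))
    if w<h: w,h,a=h,w,a+90
    return np.round(c,1),(round(w,1),round(h,1)),round((a+90)%180-90,1)
E
python3 - <<'E'
from h import *
im=cv2.imread("pics/top0.png")[:,:,::-1].copy(); K=cam("top")
box={"red":(400,176,452,242),"blue":(180,118,240,188),"green":(250,162,310,230),"grey":(327,126,376,190)}
big={"gL":(165,270,245,362),"gR":(378,266,470,366)}
for n,(l,t,r,b) in {**box,**big}.items():
    m=np.zeros(im.shape[:2],bool); m[t:b,l:r]=mask(im,"green" if n[0]=="g" and n!="grey" else n)[t:b,l:r]
    # keep largest pieces + hull of mask -> outer border
    m=cv2.morphologyEx(m.astype(np.uint8),cv2.MORPH_OPEN,np.ones((2,2)))
    cs,_=cv2.findContours(m,cv2.RETR_EXTERNAL,cv2.CHAIN_APPROX_NONE); c=max(cs,key=cv2.contourArea)
    print(n,"mat",rect(cv2.convexHull(c),K,5))
E
```

```text
red mat (array([ 475.1, -284.5]), (127.4, 90.9), 11.4)
blue mat (array([611.7, 299.8]), (128.2, 91.4), -15.3)
green mat (array([495.3, 106.4]), (127.8, 91.2), -10.1)
grey mat (array([610.2, -79.9]), (150.5, 110.8), -3.1)
gL mat (array([178.8, 292.8]), (201.8, 150.4), -0.4)
gR mat (array([ 189.7, -290.7]), (202.0, 150.8), -23.9)
```

```bash
cat >> h.py <<'E'
DIM={"red":(90,54,62),"blue":(80,50,74),"green":(86,58,52)}
def boxmask(p,dim,K):
    x,y,yaw,zb=p; c,s=np.cos(np.radians(yaw)),np.sin(np.radians(yaw))
    P=[(x+c*a-s*b,y+s*a+c*b,zb+z) for a in(-dim[0]/2,dim[0]/2) for b in(-dim[1]/2,dim[1]/2) for z in(0,dim[2])]
    q=cv2.convexHull(proj(P,K).astype(np.float32)); m=np.zeros((1600,2560),np.uint8)
    cv2.fillConvexPoly(m,np.round((q+.5)*4*16-8).astype(np.int32),1,shift=4); return cv2.resize(m.astype(np.float32),(640,400),interpolation=cv2.INTER_AREA)
def fit(col,views,p0):
    "views: list of (mask, K); silhouette fit of x,y,yaw,zbottom"
    from scipy.optimize import minimize
    def cost(p): return sum(np.abs(boxmask(p,DIM[col],K)-m).sum()/m.sum() for m,K in views)
    best=min((minimize(cost,[p0[0],p0[1],a,p0[2]],method="Nelder-Mead",options=dict(initial_simplex=np.array([p0[0],p0[1],a,p0[2]])+np.vstack([np.zeros(4),np.diag([12,12,12,6])]),maxiter=200)) for a in p0[3]),key=lambda r:r.fun)
    return np.round(best.x,1),round(best.fun,3)
E
python3 - <<'E'
from h import *
st=bot.state(); Rt=R.from_euler("xyz",st["ee_rot"],degrees=True).as_matrix(); print("tool axes cols\n",Rt.round(3),st["position"])
f,cx,cy,T=cam("wrist"); print("f",f,cx,cy,"cam in tool\n",(Rt.T@T[:3,:3].T).round(3),(Rt.T@(-T[:3,:3].T@T[:3,3]-st["position"])).round(1))
g={"red":((625,300),(-15,20,60,-60)),"blue":((495,106),(-15,20,60,-60)),"green":((475,-284),(-15,20,60,-60))}
M={}
for c in("top","side"):
    bot.grab_frame(c)
    for n in DIM: M[n,c]=(bot.outline_of(f"carton_{n}_center",c)[0]["pixels"].astype(np.float32),cam(c))
for n,(xy,yaws) in g.items(): print(n,fit(n,[M[n,"top"],M[n,"side"]],(*xy,5,yaws)))
E
```

```text
tool axes cols
 [[ 0.    -0.939  0.344]
 [ 0.     0.344  0.939]
 [-1.    -0.     0.   ]] [197.62975399 539.99599171 231.44083566]
f 284.8138788570127 318.84748169227566 206.02170734022437 cam in tool
 [[ 0.    -0.294  0.956]
 [ 0.    -0.956 -0.294]
 [ 1.     0.001 -0.   ]] [-143.2   76.    -0.5]
red (array([607.5, 302.7,   1.2,   1. ]), np.float64(0.121))
blue (array([489.6, 113.7,   1.8,   3.6]), np.float64(0.212))
green (array([ 473.5, -277.2,   23.5,   -2.4]), np.float64(0.12))
```

```bash
cat >> h.py <<'E'
import json
def plan(start,ways):
    "start/ways: (x,y,z,jaw deg); one call per way; prints rows (mm-rounded) with eased steps"
    s=np.array(start,float); F=np.array([.05,.18,.34,.5,.66,.82,.95,1])
    for w in ways:
        w=np.array(w,float); d=w-s; t=np.radians(s[3]); zt=np.array([np.cos(t),np.sin(t)]); yt=np.array([-zt[1],zt[0]])
        v=np.array([-d[2],yt@d[:2],zt@d[:2]])/1e3; r=-np.radians(d[3])
        print("->",w,"maxstep",round(np.linalg.norm(v)*160),"mm",round(abs(d[3])*.16,1),"deg")
        print(json.dumps({"translation":[[round(a,4) for a in v*f] for f in F],"rot":[[round(r*f,3),0,0] for f in F]}).replace("0.0,","0,"))
        s=w
E
python3 -c "
from h import *
plan((197.6,540,231.4,69.9),[(344,327,280,81),(490,114,250,92)])"
```

```text
-> [344. 327. 280.  81.] maxstep 42 mm 1.8 deg
{"translation": [[-0.0024, -0.0105, -0.0075], [-0.0087, -0.0379, -0.0269], [-0.0165, -0.0716, -0.0509], [-0.0243, -0.1053, -0.0749], [-0.0321, -0.1391, -0.0988], [-0.0399, -0.1728, -0.1228], [-0.0462, -0.2001, -0.1422], [-0.0486, -0.2107, -0.1497]], "rot": [[-0.01, 0, 0], [-0.035, 0, 0], [-0.066, 0, 0], [-0.097, 0, 0], [-0.128, 0, 0], [-0.159, 0, 0], [-0.184, 0, 0], [-0.194, 0, 0]]}
-> [490. 114. 250.  92.] maxstep 42 mm 1.8 deg
{"translation": [[0.0015, -0.0089, -0.0094], [0.0054, -0.032, -0.0338], [0.0102, -0.0604, -0.0638], [0.015, -0.0888, -0.0938], [0.0198, -0.1172, -0.1238], [0.0246, -0.1456, -0.1538], [0.0285, -0.1686, -0.1782], [0.03, -0.1775, -0.1875]], "rot": [[-0.01, 0, 0], [-0.035, 0, 0], [-0.065, 0, 0], [-0.096, 0, 0], [-0.127, 0, 0], [-0.157, 0, 0], [-0.182, 0, 0], [-0.192, 0, 0]]}
```

Request:
play_rows(translation=[[-0.003,-0.0105,-0.0075],[-0.009,-0.038,-0.027],[-0.017,-0.072,-0.051],[-0.024,-0.105,-0.075],[-0.032,-0.139,-0.099],[-0.04,-0.173,-0.123],[-0.046,-0.2,-0.142],[-0.0486,-0.2107,-0.1497]], rot=[[-0.01,0,0],[-0.035,0,0],[-0.066,0,0],[-0.097,0,0],[-0.128,0,0],[-0.159,0,0],[-0.184,0,0],[-0.194,0,0]], claw=0.0854, force=50)

```text
clock: 2.3
position: [345.5, 324.0, 281.1]
ee_rot: [-80.2, 89.9, 0.7]
wrist_force: [-0.2, 0.7, 0.4]
gripper_width: 1.002
```

Request:
play_rows(translation=[[0.0015,-0.009,-0.0095],[0.005,-0.032,-0.034],[0.01,-0.06,-0.064],[0.015,-0.089,-0.094],[0.02,-0.117,-0.124],[0.025,-0.146,-0.154],[0.0285,-0.169,-0.178],[0.03,-0.1775,-0.1875]], rot=[[-0.01,0,0],[-0.035,0,0],[-0.065,0,0],[-0.096,0,0],[-0.127,0,0],[-0.157,0,0],[-0.182,0,0],[-0.192,0,0]])

```text
clock: 3.1
position: [491.1, 110.8, 249.8]
ee_rot: [-171.3, 89.9, -79.4]
wrist_force: [-0.2, 1.3, -0.4]
gripper_width: 1.001
```

Run:
```python
from h import *
st=bot.state(); print(st["clock"],st["position"],R.from_euler("xyz",st["ee_rot"],degrees=True).as_matrix().round(3))
K=cam("wrist"); im=bot.grab_frame("wrist"); cv2.imwrite("pics/w1.png",im[:,:,::-1]); np.savez("w1.npz",f=K[0],c=K[1:3],T=K[3])
for n in("carton_blue_center","mat_green","mat_grey"):
    for d in bot.outline_of(n,"wrist"): print(n,round(d["score"],2),d["bbox"])
```

```text
3.1 [491.1071199  110.79828639 249.81615382] [[ 0.    -0.999 -0.033]
 [-0.001 -0.033  0.999]
 [-1.    -0.    -0.001]]
carton_blue_center 0.82 [296.2, 147.9, 343.6, 224.0]
carton_blue_center 0.54 [389.8, 203.4, 498.5, 295.3]
mat_green 0.96 [269.5, 115.5, 371.6, 239.2]
mat_green 0.88 [414.7, 1.0, 547.9, 7.9]
mat_green 0.67 [0.0, 0.3, 10.8, 19.1]
mat_grey 0.92 [146.5, 201.1, 228.6, 293.9]
mat_grey 0.65 [426.0, 226.3, 486.8, 300.2]
```

View pics/w1.png

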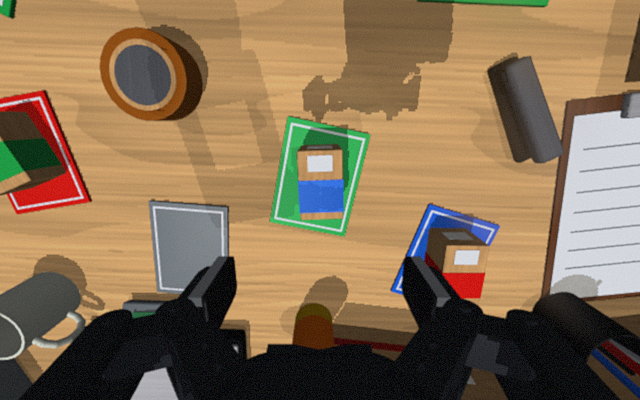

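```bash
cat >> h.py <<'E'
def seg(im,K,matcol,xy,bgtest=None):
    "mat rectangle inside printed frame and its pose"
    m=mask(im,matcol).astype(np.uint8); keep=np.zeros_like(m)
    c=[(xy[0]+a,xy[1]+b,5) for a,b in((-95,-95),(95,-95),(95,95),(-95,95))]
    cv2.fillConvexPoly(keep,np.int32(proj(c,K)),1); m=cv2.morphologyEx(m&keep,cv2.MORPH_OPEN,np.ones((3,3)))
    cs,_=cv2.findContours(m,cv2.RETR_EXTERNAL,cv2.CHAIN_APPROX_NONE)
    return rect(np.vstack([k for k in cs if len(k)>40]),K,5)
E
python3 - <<'E'
from h import *
d=np.load("w1.npz"); Kw=(float(d["f"]),*d["c"],d["T"]); im=cv2.imread("pics/w1.png")[:,:,::-1].copy()
print("green mat wrist",seg(im,Kw,"green",(495,106)),"grey",seg(im,Kw,"grey",(610,-80)))
V={}
for c in("top","side","wrist"):
    if c!="wrist": bot.grab_frame(c)
    V[c]=(bot.outline_of("carton_blue_center",c)[0]["pixels"].astype(np.float32),Kw if c=="wrist" else cam(c))
for s in(["wrist"],["top","wrist"],["top","side","wrist"]): print(s,fit("blue",[V[k] for k in s],(490,112,5,(-10,10))))
E
```

```text
green mat wrist (array([496.1, 108.5]), (149.9, 111.4), -10.0) grey (array([620.3, -78.6]), (168.0, 112.0), -2.9)
['wrist'] (array([488.7, 111.1,   3.7,   4.6]), np.float64(0.027))
['top', 'wrist'] (array([ 476.8,  150.7, -106.5, -518.5]), np.float64(4.032))
['top', 'side', 'wrist'] (array([4.880e+02, 1.126e+02, 3.000e-01, 3.800e+00]), np.float64(6.939))
```

```bash
python3 -c "
from h import *
plan((490,114,250,92),[(488.7,111.1,120,93.7),(488.7,111.1,45,93.7),(488.7,111.1,160,93.7),(610.3,-79.3,160,87),(610.3,-79.3,46.5,87)])"
```

```text
-> [488.7 111.1 120.   93.7] maxstep 21 mm 0.3 deg
{"translation": [[0.0065, 0.0001, -0.0001], [0.0234, 0.0003, -0.0005], [0.0442, 0.0005, -0.001], [0.065, 0.0007, -0.0014], [0.0858, 0.0009, -0.0019], [0.1066, 0.0011, -0.0023], [0.1235, 0.0013, -0.0027], [0.13, 0.0014, -0.0029]], "rot": [[-0.001, 0, 0], [-0.005, 0, 0], [-0.01, 0, 0], [-0.015, 0, 0], [-0.02, 0, 0], [-0.024, 0, 0], [-0.028, 0, 0], [-0.03, 0, 0]]}
-> [488.7 111.1  45.   93.7] maxstep 12 mm 0.0 deg
{"translation": [[0.0038, 0, 0.0], [0.0135, 0, 0.0], [0.0255, 0, 0.0], [0.0375, 0, 0.0], [0.0495, 0, 0.0], [0.0615, 0, 0.0], [0.0712, 0, 0.0], [0.075, 0, 0.0]], "rot": [[-0, 0, 0], [-0, 0, 0], [-0, 0, 0], [-0, 0, 0], [-0, 0, 0], [-0, 0, 0], [-0, 0, 0], [-0, 0, 0]]}
-> [488.7 111.1 160.   93.7] maxstep 18 mm 0.0 deg
{"translation": [[-0.0058, 0, 0.0], [-0.0207, 0, 0.0], [-0.0391, 0, 0.0], [-0.0575, 0, 0.0], [-0.0759, 0, 0.0], [-0.0943, 0, 0.0], [-0.1092, 0, 0.0], [-0.115, 0, 0.0]], "rot": [[-0, 0, 0], [-0, 0, 0], [-0, 0, 0], [-0, 0, 0], [-0, 0, 0], [-0, 0, 0], [-0, 0, 0], [-0, 0, 0]]}
-> [610.3 -79.3 160.   87. ] maxstep 36 mm 1.1 deg
{"translation": [[-0, -0.0055, -0.0099], [-0, -0.0196, -0.0356], [-0, -0.0371, -0.0673], [-0, -0.0545, -0.0989], [-0, -0.072, -0.1306], [-0, -0.0894, -0.1622], [-0, -0.1036, -0.188], [-0, -0.1091, -0.1979]], "rot": [[0.006, 0, 0], [0.021, 0, 0], [0.04, 0, 0], [0.058, 0, 0], [0.077, 0, 0], [0.096, 0, 0], [0.111, 0, 0], [0.117, 0, 0]]}
-> [610.3 -79.3  46.5  87. ] maxstep 18 mm 0.0 deg
{"translation": [[0.0057, 0, 0.0], [0.0204, 0, 0.0], [0.0386, 0, 0.0], [0.0568, 0, 0.0], [0.0749, 0, 0.0], [0.0931, 0, 0.0], [0.1078, 0, 0.0], [0.1135, 0, 0.0]], "rot": [[-0, 0, 0], [-0, 0, 0], [-0, 0, 0], [-0, 0, 0], [-0, 0, 0], [-0, 0, 0], [-0, 0, 0], [-0, 0, 0]]}
```

Request:
play_rows(translation=[[0.0065,0.0001,-0.0001],[0.0235,0.0003,-0.0005],[0.044,0.0005,-0.001],[0.065,0.0007,-0.0014],[0.086,0.001,-0.002],[0.107,0.0011,-0.0023],[0.1235,0.0013,-0.0027],[0.13,0.0014,-0.0029]], rot=[[-0.001,0,0],[-0.005,0,0],[-0.01,0,0],[-0.015,0,0],[-0.02,0,0],[-0.024,0,0],[-0.028,0,0],[-0.03,0,0]])

```text
clock: 4.35
position: [487.4, 111.2, 118.1]
ee_rot: [96.6, 89.8, -169.6]
wrist_force: [-0.1, 0.1, 0.4]
gripper_width: 1.001
```

Request:
play_rows(translation=[[0.004,0,0],[0.0135,0,0],[0.0255,0,0],[0.0375,0,0],[0.0495,0,0],[0.0615,0,0],[0.071,0,0],[0.075,0,0]], rot=[[0,0,0],[0,0,0],[0,0,0],[0,0,0],[0,0,0],[0,0,0],[0,0,0],[0,0,0]])

```text
clock: 5.15
position: [488.1, 111.0, 43.7]
ee_rot: [95.6, 89.9, -170.6]
wrist_force: [0.1, 0.9, -0.0]
gripper_width: 0.998
```

Request:
play_rows(translation=[[0,0,0],[0,0,0],[0,0,0],[0,0,0],[0,0,0],[0,0,0],[0,0,0],[0,0,0]], rot=[[0,0,0],[0,0,0],[0,0,0],[0,0,0],[0,0,0],[0,0,0],[0,0,0],[0,0,0]], claw=0.03, force=45)

```text
clock: 5.95
position: [489.3, 111.3, 45.6]
ee_rot: [-76.2, 89.9, 17.5]
wrist_force: [-0.3, 0.4, 5.1]
gripper_width: 0.579
```

Request:
play_rows(translation=[[-0.006,0,0],[-0.0205,0,0],[-0.039,0,0],[-0.0575,0,0],[-0.076,0,0],[-0.0945,0,0],[-0.109,0,0],[-0.115,0,0]], rot=[[0,0,0],[0,0,0],[0,0,0],[0,0,0],[0,0,0],[0,0,0],[0,0,0],[0,0,0]])

```text
clock: 6.75
position: [488.8, 111.1, 161.0]
ee_rot: [-82.7, 89.9, 11.0]
wrist_force: [0.3, 1.0, -2.5]
gripper_width: 0.578
```

Request:
play_rows(translation=[[0,-0.0055,-0.01],[0,-0.0195,-0.0355],[0,-0.037,-0.067],[0,-0.0545,-0.099],[0,-0.072,-0.1305],[0,-0.0895,-0.162],[0,-0.1035,-0.188],[0,-0.109,-0.198]], rot=[[0.006,0,0],[0.021,0,0],[0.04,0,0],[0.058,0,0],[0.077,0,0],[0.096,0,0],[0.111,0,0],[0.117,0,0]])

```text
clock: 7.55
position: [611.1, -82.6, 158.1]
ee_rot: [112.8, 89.9, -160.3]
wrist_force: [-0.3, 0.8, -1.9]
gripper_width: 0.58
```

Request:
play_rows(translation=[[0.006,0,0],[0.0205,0,0],[0.0385,0,0],[0.057,0,0],[0.075,0,0],[0.093,0,0],[0.108,0,0],[0.1125,0,0]], rot=[[0,0,0],[0,0,0],[0,0,0],[0,0,0],[0,0,0],[0,0,0],[0,0,0],[0,0,0]])

```text
clock: 8.35
position: [607.4, -77.7, 45.7]
ee_rot: [79.3, 89.6, 166.4]
wrist_force: [-7.7, 2.6, 19.0]
gripper_width: 0.579
```

Request:
play_rows(translation=[[0.0005,0,0],[0.001,0,0],[0.001,0,0],[0.001,0,0],[0.001,0,0],[0.001,0,0],[0.001,0,0],[0.001,0,0]], rot=[[0,0,0],[0,0,0],[0,0,0],[0,0,0],[0,0,0],[0,0,0],[0,0,0],[0,0,0]])

```text
clock: 9.15
position: [610.5, -79.4, 46.5]
ee_rot: [-41.9, 90.0, 45.1]
wrist_force: [0.8, 0.9, -2.3]
gripper_width: 0.575
```

Request:
play_rows(translation=[[0.0007,0,0],[0.001,0,0],[0.001,0,0],[0.001,0,0],[0.001,0,0],[0.001,0,0],[0.001,0,0],[0.001,0,0]], rot=[[0,0,0],[0,0,0],[0,0,0],[0,0,0],[0,0,0],[0,0,0],[0,0,0],[0,0,0]])

```text
clock: 9.95
position: [610.5, -79.3, 45.7]
ee_rot: [-66.0, 90.0, 21.0]
wrist_force: [-1.2, -0.5, 1.0]
gripper_width: 0.579
```

Request:
play_rows(translation=[[0,0,0],[0,0,0],[0,0,0],[0,0,0],[0,0,0],[0,0,0],[0,0,0],[0,0,0]], rot=[[0,0,0],[0,0,0],[0,0,0],[0,0,0],[0,0,0],[0,0,0],[0,0,0],[0,0,0]], claw=0.0854)

```text
clock: 10.75
position: [610.5, -79.3, 45.5]
ee_rot: [-25.4, 90.0, 61.6]
wrist_force: [0.2, 0.0, -0.2]
gripper_width: 1.002
```

```bash
python3 -c "
from h import *
plan((610.3,-79.3,45.5,87),[(610.3,-79.3,200,87),(555,-250,250,100),(473.5,-278,250,114)])"
```

```text
-> [610.3 -79.3 200.   87. ] maxstep 25 mm 0.0 deg
{"translation": [[-0.0077, 0, 0.0], [-0.0278, 0, 0.0], [-0.0525, 0, 0.0], [-0.0772, 0, 0.0], [-0.102, 0, 0.0], [-0.1267, 0, 0.0], [-0.1468, 0, 0.0], [-0.1545, 0, 0.0]], "rot": [[-0, 0, 0], [-0, 0, 0], [-0, 0, 0], [-0, 0, 0], [-0, 0, 0], [-0, 0, 0], [-0, 0, 0], [-0, 0, 0]]}
-> [ 555. -250.  250.  100.] maxstep 30 mm 2.1 deg
{"translation": [[-0.0025, 0.0023, -0.0087], [-0.009, 0.0083, -0.0312], [-0.017, 0.0157, -0.0589], [-0.025, 0.0231, -0.0867], [-0.033, 0.0306, -0.1144], [-0.041, 0.038, -0.1422], [-0.0475, 0.044, -0.1647], [-0.05, 0.0463, -0.1734]], "rot": [[-0.011, 0, 0], [-0.041, 0, 0], [-0.077, 0, 0], [-0.113, 0, 0], [-0.15, 0, 0], [-0.186, 0, 0], [-0.216, 0, 0], [-0.227, 0, 0]]}
-> [ 473.5 -278.   250.   114. ] maxstep 14 mm 2.2 deg
{"translation": [[-0, 0.0043, -0.0007], [-0, 0.0153, -0.0024], [-0, 0.0289, -0.0046], [-0, 0.0426, -0.0067], [-0, 0.0562, -0.0089], [-0, 0.0698, -0.011], [-0, 0.0809, -0.0128], [-0, 0.0851, -0.0134]], "rot": [[-0.012, 0, 0], [-0.044, 0, 0], [-0.083, 0, 0], [-0.122, 0, 0], [-0.161, 0, 0], [-0.2, 0, 0], [-0.232, 0, 0], [-0.244, 0, 0]]}
```

Request:
play_rows(translation=[[-0.0075,0,0],[-0.028,0,0],[-0.0525,0,0],[-0.077,0,0],[-0.102,0,0],[-0.127,0,0],[-0.147,0,0],[-0.1545,0,0]], rot=[[0,0,0],[0,0,0],[0,0,0],[0,0,0],[0,0,0],[0,0,0],[0,0,0],[0,0,0]])

```text
clock: 11.55
position: [611.5, -79.5, 203.1]
ee_rot: [-94.4, 89.7, -7.3]
wrist_force: [0.3, 0.1, -0.6]
gripper_width: 0.998
```

```bash
python3 -c "
from h import *
plan((610.3,-79.3,200,87),[(560,-160,240,36),(515,-220,250,-15),(473.5,-278,250,-66)])"
```

```text
-> [ 560. -160.  240.   36.] maxstep 17 mm 8.2 deg
{"translation": [[-0.002, 0.0023, -0.0042], [-0.0072, 0.0083, -0.015], [-0.0136, 0.0156, -0.0283], [-0.02, 0.023, -0.0416], [-0.0264, 0.0304, -0.0549], [-0.0328, 0.0377, -0.0682], [-0.038, 0.0437, -0.0791], [-0.04, 0.046, -0.0832]], "rot": [[0.045, 0, 0], [0.16, 0, 0], [0.303, 0, 0], [0.445, 0, 0], [0.587, 0, 0], [0.73, 0, 0], [0.846, 0, 0], [0.89, 0, 0]]}
-> [ 515. -220.  250.  -15.] maxstep 12 mm 8.2 deg
{"translation": [[-0.0005, -0.0011, -0.0036], [-0.0018, -0.004, -0.0129], [-0.0034, -0.0075, -0.0244], [-0.005, -0.011, -0.0358], [-0.0066, -0.0146, -0.0473], [-0.0082, -0.0181, -0.0588], [-0.0095, -0.021, -0.0681], [-0.01, -0.0221, -0.0717]], "rot": [[0.045, 0, 0], [0.16, 0, 0], [0.303, 0, 0], [0.445, 0, 0], [0.587, 0, 0], [0.73, 0, 0], [0.846, 0, 0], [0.89, 0, 0]]}
-> [ 473.5 -278.   250.   -66. ] maxstep 11 mm 8.2 deg
{"translation": [[-0, -0.0033, -0.0013], [-0, -0.012, -0.0045], [-0, -0.0227, -0.0085], [-0, -0.0334, -0.0125], [-0, -0.0441, -0.0165], [-0, -0.0547, -0.0206], [-0, -0.0634, -0.0238], [-0, -0.0668, -0.0251]], "rot": [[0.045, 0, 0], [0.16, 0, 0], [0.303, 0, 0], [0.445, 0, 0], [0.587, 0, 0], [0.73, 0, 0], [0.846, 0, 0], [0.89, 0, 0]]}
```

Request:
play_rows(translation=[[-0.002,0.0025,-0.004],[-0.007,0.0085,-0.015],[-0.0135,0.0155,-0.0285],[-0.02,0.023,-0.0415],[-0.0265,0.0305,-0.055],[-0.033,0.0375,-0.068],[-0.038,0.0435,-0.079],[-0.04,0.046,-0.0832]], rot=[[0.045,0,0],[0.16,0,0],[0.303,0,0],[0.445,0,0],[0.587,0,0],[0.73,0,0],[0.846,0,0],[0.89,0,0]])

```text
clock: 12.35
position: [559.5, -161.0, 240.1]
ee_rot: [168.8, 90.0, -155.4]
wrist_force: [1.4, 0.2, -0.4]
gripper_width: 1.002
```

Request:
play_rows(translation=[[-0.0005,-0.001,-0.0035],[-0.002,-0.004,-0.013],[-0.0035,-0.0075,-0.0245],[-0.005,-0.011,-0.036],[-0.0065,-0.0145,-0.0475],[-0.008,-0.018,-0.059],[-0.0095,-0.021,-0.068],[-0.01,-0.0221,-0.0717]], rot=[[0.045,0,0],[0.16,0,0],[0.303,0,0],[0.445,0,0],[0.587,0,0],[0.73,0,0],[0.846,0,0],[0.89,0,0]])

```text
clock: 13.15
position: [514.4, -220.7, 249.6]
ee_rot: [-179.6, 89.9, 165.2]
wrist_force: [-0.0, 0.7, 0.4]
gripper_width: 0.999
```

Request:
play_rows(translation=[[0,-0.0035,-0.0015],[0,-0.012,-0.0045],[0,-0.0225,-0.0085],[0,-0.0335,-0.0125],[0,-0.044,-0.0165],[0,-0.0545,-0.0205],[0,-0.0635,-0.024],[0,-0.0668,-0.0251]], rot=[[0.045,0,0],[0.16,0,0],[0.303,0,0],[0.445,0,0],[0.587,0,0],[0.73,0,0],[0.846,0,0],[0.89,0,0]])

```text
clock: 13.95
position: [472.9, -278.6, 249.4]
ee_rot: [-136.4, 89.9, 157.4]
wrist_force: [0.4, 0.3, -0.3]
gripper_width: 0.999
```

```bash
cat >> h.py <<'E'
def look(col,matcol,xy,yaws,tag,others=()):
    "wrist view: fit carton col, rect of matcol and others [(col,xy)], save picture"
    st=bot.state(); print(st["clock"],st["position"].round(1),R.from_euler("xyz",st["ee_rot"],degrees=True).as_matrix()[:,2].round(3))
    K=cam("wrist"); im=bot.grab_frame("wrist"); cv2.imwrite(f"pics/{tag}.png",im[:,:,::-1])
    for d in bot.outline_of(f"carton_{col}_center","wrist"):
        m=d["pixels"].astype(np.float32); g=plane(proj(np.r_[xy,40],K)*0+np.argwhere(m).mean(0)[::-1],K,40)[0]
        print(col,round(d["score"],2),d["bbox"],*(fit(col,[(m,K)],(*g,5,yaws)) if np.hypot(*(g-xy))<60 else [g]))
    for c,q in ((matcol,xy),*others): print("mat",c,seg(im,K,c,q))
E
python3 - <<'E'
from h import *
look("green","red",(474,-280),(15,30),"w2",[("grey",(610,-80))])
E
```

```text
13.95 [ 472.9 -278.6  249.4] [ 0.404 -0.915 -0.001]
green 0.61 [272.7, 112.1, 376.6, 231.7] [ 521.9 -282.5  100.9  -28.1] 0.683
green 0.57 [294.7, 145.1, 344.9, 219.6] [ 468.6 -279.4   23.5    4.2] 0.02
mat red (array([ 476.4, -283.2]), (148.8, 111.5), 11.6)
mat grey (array([586.6, -77.7]), (112.4, 100.4), 87.4)
```

View pics/w2.png

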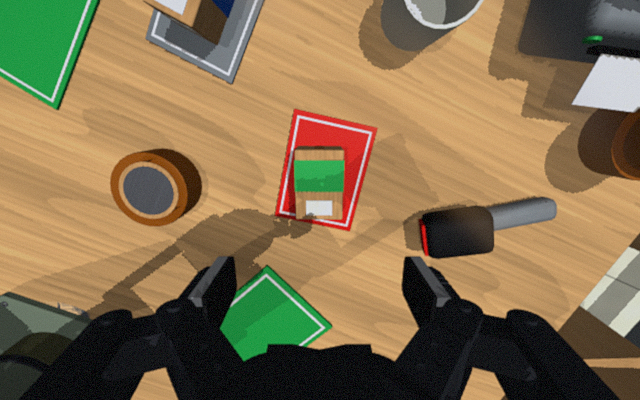

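```bash
python3 -c "
from h import *
plan((473.5,-278,250,-66),[(468.6,-279.4,110,-66.5),(468.6,-279.4,38,-66.5),(468.6,-279.4,150,-66.5),(482,-86,150,-83),(495.8,107.8,150,-100)])"
```

```text
-> [ 468.6 -279.4  110.   -66.5] maxstep 22 mm 0.1 deg
{"translation": [[0.007, -0.0003, -0.0], [0.0252, -0.0009, -0.0001], [0.0476, -0.0017, -0.0002], [0.07, -0.0025, -0.0004], [0.0924, -0.0033, -0.0005], [0.1148, -0.0041, -0.0006], [0.133, -0.0048, -0.0007], [0.14, -0.005, -0.0007]], "rot": [[0, 0, 0], [0.002, 0, 0], [0.003, 0, 0], [0.004, 0, 0], [0.006, 0, 0], [0.007, 0, 0], [0.008, 0, 0], [0.009, 0, 0]]}
-> [ 468.6 -279.4   38.   -66.5] maxstep 12 mm 0.0 deg
{"translation": [[0.0036, 0, 0.0], [0.013, 0, 0.0], [0.0245, 0, 0.0], [0.036, 0, 0.0], [0.0475, 0, 0.0], [0.059, 0, 0.0], [0.0684, 0, 0.0], [0.072, 0, 0.0]], "rot": [[-0, 0, 0], [-0, 0, 0], [-0, 0, 0], [-0, 0, 0], [-0, 0, 0], [-0, 0, 0], [-0, 0, 0], [-0, 0, 0]]}
-> [ 468.6 -279.4  150.   -66.5] maxstep 18 mm 0.0 deg
{"translation": [[-0.0056, 0, 0.0], [-0.0202, 0, 0.0], [-0.0381, 0, 0.0], [-0.056, 0, 0.0], [-0.0739, 0, 0.0], [-0.0918, 0, 0.0], [-0.1064, 0, 0.0], [-0.112, 0, 0.0]], "rot": [[-0, 0, 0], [-0, 0, 0], [-0, 0, 0], [-0, 0, 0], [-0, 0, 0], [-0, 0, 0], [-0, 0, 0], [-0, 0, 0]]}
-> [482. -86. 150. -83.] maxstep 31 mm 2.6 deg
{"translation": [[-0, 0.0045, -0.0086], [-0, 0.0161, -0.031], [-0, 0.0304, -0.0585], [-0, 0.0447, -0.086], [-0, 0.059, -0.1135], [-0, 0.0733, -0.1411], [-0, 0.0849, -0.1634], [-0, 0.0894, -0.172]], "rot": [[0.014, 0, 0], [0.052, 0, 0], [0.098, 0, 0], [0.144, 0, 0], [0.19, 0, 0], [0.236, 0, 0], [0.274, 0, 0], [0.288, 0, 0]]}
-> [ 495.8  107.8  150.  -100. ] maxstep 31 mm 2.7 deg
{"translation": [[-0, 0.0019, -0.0095], [-0, 0.0067, -0.0343], [-0, 0.0127, -0.0648], [-0, 0.0187, -0.0953], [-0, 0.0246, -0.1258], [-0, 0.0306, -0.1564], [-0, 0.0354, -0.1811], [-0, 0.0373, -0.1907]], "rot": [[0.015, 0, 0], [0.053, 0, 0], [0.101, 0, 0], [0.148, 0, 0], [0.196, 0, 0], [0.243, 0, 0], [0.282, 0, 0], [0.297, 0, 0]]}
```

Request:
play_rows(translation=[[0.007,-0.0003,0],[0.025,-0.001,-0.0001],[0.0475,-0.0017,-0.0002],[0.07,-0.0025,-0.0004],[0.0925,-0.0033,-0.0005],[0.115,-0.0041,-0.0006],[0.133,-0.0048,-0.0007],[0.14,-0.005,-0.0007]], rot=[[0,0,0],[0.002,0,0],[0.003,0,0],[0.004,0,0],[0.006,0,0],[0.007,0,0],[0.008,0,0],[0.009,0,0]])

```text
clock: 14.85
position: [467.7, -278.4, 107.6]
ee_rot: [-147.8, 89.7, 145.7]
wrist_force: [-0.1, 0.7, -0.3]
gripper_width: 1.001
```

Request:
play_rows(translation=[[0.0036,0,0],[0.013,0,0],[0.0245,0,0],[0.036,0,0],[0.0475,0,0],[0.059,0,0],[0.068,0,0],[0.072,0,0]], rot=[[0,0,0],[0,0,0],[0,0,0],[0,0,0],[0,0,0],[0,0,0],[0,0,0],[0,0,0]])

```text
clock: 15.65
position: [468.4, -279.3, 36.7]
ee_rot: [-147.9, 89.9, 145.6]
wrist_force: [-0.2, -0.1, 0.5]
gripper_width: 1.005
```

Request:
play_rows(translation=[[0,0,0],[0,0,0],[0,0,0],[0,0,0],[0,0,0],[0,0,0],[0,0,0],[0,0,0]], rot=[[0,0,0],[0,0,0],[0,0,0],[0,0,0],[0,0,0],[0,0,0],[0,0,0],[0,0,0]], claw=0.03, force=45)

```text
clock: 16.45
position: [469.4, -279.9, 38.6]
ee_rot: [35.7, 89.9, -30.7]
wrist_force: [0.1, -0.7, 5.5]
gripper_width: 0.671
```

Request:
play_rows(translation=[[-0.0055,0,0],[-0.02,0,0],[-0.038,0,0],[-0.056,0,0],[-0.074,0,0],[-0.092,0,0],[-0.1065,0,0],[-0.112,0,0]], rot=[[0,0,0],[0,0,0],[0,0,0],[0,0,0],[0,0,0],[0,0,0],[0,0,0],[0,0,0]])

```text
clock: 17.25
position: [468.8, -279.4, 150.7]
ee_rot: [61.2, 90.0, -5.2]
wrist_force: [0.1, -0.1, -3.2]
gripper_width: 0.663
```

Request:
play_rows(translation=[[0,0.0045,-0.0085],[0,0.016,-0.031],[0,0.0305,-0.0585],[0,0.0445,-0.086],[0,0.059,-0.1135],[0,0.0735,-0.141],[0,0.085,-0.1635],[0,0.0894,-0.172]], rot=[[0.014,0,0],[0.052,0,0],[0.098,0,0],[0.144,0,0],[0.19,0,0],[0.236,0,0],[0.274,0,0],[0.288,0,0]])

```text
clock: 18.05
position: [480.7, -83.2, 148.6]
ee_rot: [-124.1, 89.8, 153.0]
wrist_force: [0.1, -0.1, -2.2]
gripper_width: 0.665
```

Request:
play_rows(translation=[[0,0.002,-0.0095],[0,0.0065,-0.0345],[0,0.0125,-0.065],[0,0.0185,-0.0955],[0,0.0245,-0.126],[0,0.0305,-0.1565],[0,0.0355,-0.181],[0,0.0373,-0.1907]], rot=[[0.015,0,0],[0.053,0,0],[0.101,0,0],[0.148,0,0],[0.196,0,0],[0.243,0,0],[0.282,0,0],[0.297,0,0]])

```text
clock: 18.85
position: [494.4, 110.2, 148.6]
ee_rot: [-89.2, 89.8, 170.9]
wrist_force: [0.8, -0.1, -2.2]
gripper_width: 0.663
```

Request:
play_rows(translation=[[0.012,0,0],[0.03,0,0],[0.048,0,0],[0.066,0,0],[0.081,0,0],[0.091,0,0],[0.097,0,0],[0.1,0,0]], rot=[[0,0,0],[0,0,0],[0,0,0],[0,0,0],[0,0,0],[0,0,0],[0,0,0],[0,0,0]])

```text
clock: 19.65
position: [495.3, 107.3, 49.2]
ee_rot: [-70.1, 89.9, -170.0]
wrist_force: [0.7, -0.3, -3.2]
gripper_width: 0.666
```

Request:
play_rows(translation=[[0.002,0,0],[0.004,0,0],[0.006,0,0],[0.008,0,0],[0.01,0,0],[0.0115,0,0],[0.012,0,0],[0.012,0,0]], rot=[[0,0,0],[0,0,0],[0,0,0],[0,0,0],[0,0,0],[0,0,0],[0,0,0],[0,0,0]])

```text
clock: 20.45
position: [495.8, 107.7, 38.5]
ee_rot: [129.0, 90.0, 29.0]
wrist_force: [-2.8, -0.4, 3.8]
gripper_width: 0.667
```

Request:
play_rows(translation=[[0,0,0],[0,0,0],[0,0,0],[0,0,0],[0,0,0],[0,0,0],[0,0,0],[0,0,0]], rot=[[0,0,0],[0,0,0],[0,0,0],[0,0,0],[0,0,0],[0,0,0],[0,0,0],[0,0,0]], claw=0.0854)

```text
clock: 21.25
position: [495.8, 107.7, 38.0]
ee_rot: [158.1, 90.0, 58.2]
wrist_force: [-0.9, 0.9, -0.2]
gripper_width: 1.005
```

Request:
play_rows(translation=[[-0.008,0,0],[-0.028,0,0],[-0.055,0,0],[-0.085,0,0],[-0.115,0,0],[-0.14,0,0],[-0.157,0,0],[-0.162,0,0]], rot=[[0,0,0],[0,0,0],[0,0,0],[0,0,0],[0,0,0],[0,0,0],[0,0,0],[0,0,0]])

```text
clock: 22.05
position: [496.9, 107.9, 202.7]
ee_rot: [111.8, 89.7, 11.8]
wrist_force: [0.3, -0.4, -0.1]
gripper_width: 0.997
```

Run:
```python
from h import *
look("green","green",(496,108),(-10,0),"w3",[("blue",(612,300))])
plan((495.8,107.8,200,-100),[(607,302,250,-89)])
```

```text
22.05 [496.9 107.9 202.7] [-0.173 -0.985 -0.002]
green 0.56 [291.1, 147.3, 349.9, 233.1] [495.7 107.8  -9.6   5.4] 0.023
mat green (array([496.7, 108.3]), (148.9, 111.3), -10.0)
mat blue (array([612.3, 301.5]), (148.9, 112.2), -15.3)
-> [607. 302. 250. -89.] maxstep 37 mm 1.8 deg
{"translation": [[-0.0025, 0.0038, -0.0105], [-0.009, 0.0136, -0.0379], [-0.017, 0.0258, -0.0716], [-0.025, 0.0379, -0.1053], [-0.033, 0.05, -0.139], [-0.041, 0.0621, -0.1727], [-0.0475, 0.072, -0.2], [-0.05, 0.0758, -0.2106]], "rot": [[-0.01, 0, 0], [-0.035, 0, 0], [-0.065, 0, 0], [-0.096, 0, 0], [-0.127, 0, 0], [-0.157, 0, 0], [-0.182, 0, 0], [-0.192, 0, 0]]}
```

Request:
play_rows(translation=[[-0.0025,0.004,-0.0105],[-0.009,0.0135,-0.038],[-0.017,0.026,-0.0715],[-0.025,0.038,-0.105],[-0.033,0.05,-0.139],[-0.041,0.062,-0.1725],[-0.0475,0.072,-0.2],[-0.05,0.0758,-0.2106]], rot=[[-0.01,0,0],[-0.035,0,0],[-0.065,0,0],[-0.096,0,0],[-0.127,0,0],[-0.157,0,0],[-0.182,0,0],[-0.192,0,0]])

```text
clock: 22.95
position: [607.9, 305.3, 248.3]
ee_rot: [-117.7, 89.9, 153.5]
wrist_force: [0.1, -0.8, -0.3]
gripper_width: 1.003
```

Request:
play_rows(translation=[[0,0,0],[0,0,0],[0,0,0],[0,0,0],[0,0,0],[0,0,0],[0,0,0],[0,0,0]], rot=[[0,0,0],[0,0,0],[0,0,0],[0,0,0],[0,0,0],[0,0,0],[0,0,0],[0,0,0]])

```text
clock: 23.75
position: [606.9, 301.8, 250.2]
ee_rot: [133.5, 90.0, 44.5]
wrist_force: [-0.4, -0.2, 0.3]
gripper_width: 0.998
```

Run:
```python
from h import *
look("red","blue",(608,302),(-10,10),"w4")
```

```text
23.75 [606.9 301.8 250.2] [ 0.018 -1.    -0.   ]
red 0.86 [297.1, 144.0, 343.1, 223.2] [ 6.032e+02  3.006e+02  2.200e+00 -1.000e-01] 0.029
mat blue (array([612.5, 302.1]), (148.8, 110.6), -15.2)
```

View pics/w4.png

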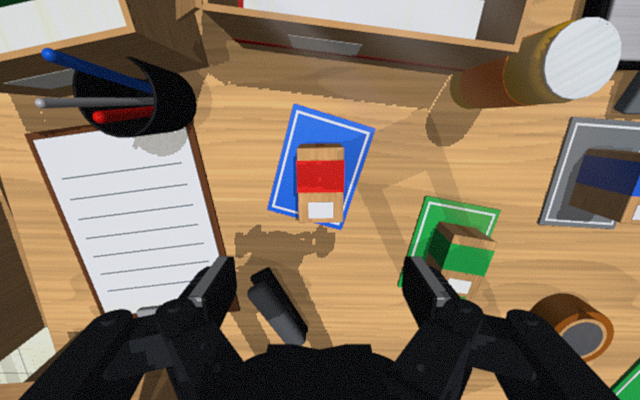

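```bash
python3 -c "
from h import *
plan((607,302,250,-89),[(604.3,300.8,115,-87.8),(604.3,300.8,42,-87.8),(604.3,300.8,160,-87.8),(562,106,160,-84.5),(519,-89,160,-81.5),(475.9,-283.8,160,-78.5)])" | sed -n '1,2p;7,12p'
```

```text
-> [604.3 300.8 115.  -87.8] maxstep 22 mm 0.2 deg
{"translation": [[0.0068, -0.0001, 0.0001], [0.0243, -0.0005, 0.0002], [0.0459, -0.0009, 0.0004], [0.0675, -0.0014, 0.0006], [0.0891, -0.0018, 0.0008], [0.1107, -0.0022, 0.0009], [0.1282, -0.0026, 0.0011], [0.135, -0.0027, 0.0012]], "rot": [[-0.001, 0, 0], [-0.004, 0, 0], [-0.007, 0, 0], [-0.01, 0, 0], [-0.014, 0, 0], [-0.017, 0, 0], [-0.02, 0, 0], [-0.021, 0, 0]]}
-> [562.  106.  160.  -84.5] maxstep 32 mm 0.5 deg
{"translation": [[-0, -0.0025, 0.0097], [-0, -0.009, 0.0347], [-0, -0.0169, 0.0656], [-0, -0.0249, 0.0965], [-0, -0.0328, 0.1274], [-0, -0.0408, 0.1583], [-0, -0.0473, 0.1834], [-0, -0.0497, 0.193]], "rot": [[-0.003, 0, 0], [-0.01, 0, 0], [-0.02, 0, 0], [-0.029, 0, 0], [-0.038, 0, 0], [-0.047, 0, 0], [-0.055, 0, 0], [-0.058, 0, 0]]}
-> [519.  -89.  160.  -81.5] maxstep 32 mm 0.5 deg
{"translation": [[-0, -0.0031, 0.0095], [-0, -0.0111, 0.0342], [-0, -0.0209, 0.0646], [-0, -0.0307, 0.095], [-0, -0.0406, 0.1254], [-0, -0.0504, 0.1558], [-0, -0.0584, 0.1805], [-0, -0.0615, 0.19]], "rot": [[-0.003, 0, 0], [-0.009, 0, 0], [-0.018, 0, 0], [-0.026, 0, 0], [-0.035, 0, 0], [-0.043, 0, 0], [-0.05, 0, 0], [-0.052, 0, 0]]}
-> [ 475.9 -283.8  160.   -78.5] maxstep 32 mm 0.5 deg
{"translation": [[-0, -0.0036, 0.0093], [-0, -0.0129, 0.0335], [-0, -0.0243, 0.0633], [-0, -0.0357, 0.0931], [-0, -0.0471, 0.123], [-0, -0.0586, 0.1528], [-0, -0.0678, 0.177], [-0, -0.0714, 0.1863]], "rot": [[-0.003, 0, 0], [-0.009, 0, 0], [-0.018, 0, 0], [-0.026, 0, 0], [-0.035, 0, 0], [-0.043, 0, 0], [-0.05, 0, 0], [-0.052, 0, 0]]}
```

Request:
play_rows(translation=[[0.007,-0.0001,0.0001],[0.0245,-0.0005,0.0002],[0.046,-0.0009,0.0004],[0.0675,-0.0014,0.0006],[0.089,-0.0018,0.0008],[0.1105,-0.0022,0.0009],[0.128,-0.0026,0.0011],[0.135,-0.0027,0.0012]], rot=[[-0.001,0,0],[-0.004,0,0],[-0.007,0,0],[-0.01,0,0],[-0.014,0,0],[-0.017,0,0],[-0.02,0,0],[-0.021,0,0]])

```text
clock: 24.65
position: [603.0, 300.1, 112.3]
ee_rot: [-67.6, 89.8, -155.3]
wrist_force: [0.2, -0.3, -0.4]
gripper_width: 0.998
```

Request:
play_rows(translation=[[0.0036,0,0],[0.013,0,0],[0.0245,0,0],[0.036,0,0],[0.0475,0,0],[0.059,0,0],[0.069,0,0],[0.073,0,0]], rot=[[0,0,0],[0,0,0],[0,0,0],[0,0,0],[0,0,0],[0,0,0],[0,0,0],[0,0,0]])

```text
clock: 25.45
position: [603.7, 300.4, 40.4]
ee_rot: [-68.2, 89.9, -156.0]
wrist_force: [0.8, 0.5, 0.1]
gripper_width: 0.997
```

Request:
play_rows(translation=[[0,0,0],[0,0,0],[0,0,0],[0,0,0],[0,0,0],[0,0,0],[0,0,0],[0,0,0]], rot=[[0,0,0],[0,0,0],[0,0,0],[0,0,0],[0,0,0],[0,0,0],[0,0,0],[0,0,0]], claw=0.03, force=45)

```text
clock: 26.25
position: [604.8, 300.9, 42.8]
ee_rot: [113.2, 89.9, 25.5]
wrist_force: [0.1, 0.2, 5.1]
gripper_width: 0.621
```

Request:
play_rows(translation=[[-0.006,0,0],[-0.021,0,0],[-0.04,0,0],[-0.059,0,0],[-0.078,0,0],[-0.097,0,0],[-0.112,0,0],[-0.118,0,0]], rot=[[0,0,0],[0,0,0],[0,0,0],[0,0,0],[0,0,0],[0,0,0],[0,0,0],[0,0,0]])

```text
clock: 27.05
position: [604.8, 301.0, 162.3]
ee_rot: [116.3, 89.8, 28.5]
wrist_force: [0.1, -0.0, -2.3]
gripper_width: 0.623
```

Request:
play_rows(translation=[[0,-0.0025,0.0095],[0,-0.009,0.0345],[0,-0.017,0.0655],[0,-0.025,0.0965],[0,-0.033,0.1275],[0,-0.041,0.1585],[0,-0.0475,0.1835],[0,-0.0497,0.193]], rot=[[-0.003,0,0],[-0.01,0,0],[-0.02,0,0],[-0.029,0,0],[-0.038,0,0],[-0.047,0,0],[-0.055,0,0],[-0.058,0,0]])

```text
clock: 27.85
position: [560.2, 103.1, 159.0]
ee_rot: [-74.8, 89.8, -159.4]
wrist_force: [0.3, 0.2, -1.4]
gripper_width: 0.617
```

Request:
play_rows(translation=[[0,-0.003,0.0095],[0,-0.011,0.034],[0,-0.021,0.0645],[0,-0.0305,0.095],[0,-0.0405,0.1255],[0,-0.0505,0.156],[0,-0.0585,0.1805],[0,-0.0615,0.19]], rot=[[-0.003,0,0],[-0.009,0,0],[-0.018,0,0],[-0.026,0,0],[-0.035,0,0],[-0.043,0,0],[-0.05,0,0],[-0.052,0,0]])

```text
clock: 28.65
position: [518.8, -90.6, 159.7]
ee_rot: [-89.7, 90.0, -171.3]
wrist_force: [0.0, 0.4, -1.5]
gripper_width: 0.62
```

Request:
play_rows(translation=[[0,-0.0035,0.0095],[0,-0.013,0.0335],[0,-0.0245,0.0635],[0,-0.0355,0.093],[0,-0.047,0.123],[0,-0.0585,0.153],[0,-0.068,0.177],[0,-0.0714,0.1863]], rot=[[-0.003,0,0],[-0.009,0,0],[-0.018,0,0],[-0.026,0,0],[-0.035,0,0],[-0.043,0,0],[-0.05,0,0],[-0.052,0,0]])

```text
clock: 29.45
position: [476.4, -285.4, 159.8]
ee_rot: [44.8, 90.0, -33.7]
wrist_force: [0.6, 0.3, -2.4]
gripper_width: 0.623
```

Request:
play_rows(translation=[[0.012,0,0],[0.031,0,0],[0.05,0,0],[0.069,0,0],[0.085,0,0],[0.096,0,0],[0.103,0,0],[0.106,0,0]], rot=[[0,0,0],[0,0,0],[0,0,0],[0,0,0],[0,0,0],[0,0,0],[0,0,0],[0,0,0]])

```text
clock: 30.25
position: [476.3, -283.1, 53.2]
ee_rot: [-148.5, 89.9, 133.0]
wrist_force: [0.3, 0.1, -2.0]
gripper_width: 0.623
```

Request:
play_rows(translation=[[0.002,0,0],[0.004,0,0],[0.006,0,0],[0.008,0,0],[0.01,0,0],[0.0115,0,0],[0.012,0,0],[0.012,0,0]], rot=[[0,0,0],[0,0,0],[0,0,0],[0,0,0],[0,0,0],[0,0,0],[0,0,0],[0,0,0]])

```text
clock: 31.05
position: [476.2, -284.1, 42.8]
ee_rot: [65.4, 90.0, -13.1]
wrist_force: [-3.1, 1.0, 5.1]
gripper_width: 0.625
```

Request:
play_rows(translation=[[0,0,0],[0,0,0],[0,0,0],[0,0,0],[0,0,0],[0,0,0],[0,0,0],[0,0,0]], rot=[[0,0,0],[0,0,0],[0,0,0],[0,0,0],[0,0,0],[0,0,0],[0,0,0],[0,0,0]], claw=0.0854)

```text
clock: 31.85
position: [476.3, -283.9, 42.0]
ee_rot: [177.3, 90.0, 98.8]
wrist_force: [0.9, 0.1, 0.2]
gripper_width: 0.996
```

Request:
play_rows(translation=[[-0.008,0,0],[-0.028,0,0],[-0.055,0,0],[-0.085,0,0],[-0.115,0,0],[-0.14,0,0],[-0.154,0,0],[-0.158,0,0]], rot=[[0,0,0],[0,0,0],[0,0,0],[0,0,0],[0,0,0],[0,0,0],[0,0,0],[0,0,0]])

```text
clock: 32.65
position: [477.1, -284.5, 202.6]
ee_rot: [47.7, 89.7, -30.8]
wrist_force: [0.1, -0.1, -0.4]
gripper_width: 0.997
```

Run:
```python
from h import *
look("red","red",(476,-284),(5,15),"w5")
plan((475.9,-283.8,200,-78.5),[(610.3,-79.3,220,-93)])
```

```text
32.65 [ 477.1 -284.5  202.6] [ 0.199 -0.98   0.003]
red 0.92 [290.9, 145.9, 348.2, 237.9] [ 475.1 -284.    10.7    3. ] 0.023
mat red (array([ 476.3, -283.3]), (148.8, 111.3), 11.5)
-> [610.3 -79.3 220.  -93. ] maxstep 39 mm 2.3 deg
{"translation": [[-0.001, 0.0086, -0.0087], [-0.0036, 0.031, -0.0312], [-0.0068, 0.0586, -0.059], [-0.01, 0.0862, -0.0868], [-0.0132, 0.1138, -0.1146], [-0.0164, 0.1414, -0.1424], [-0.019, 0.1638, -0.1649], [-0.02, 0.1725, -0.1736]], "rot": [[0.013, 0, 0], [0.046, 0, 0], [0.086, 0, 0], [0.127, 0, 0], [0.167, 0, 0], [0.208, 0, 0], [0.24, 0, 0], [0.253, 0, 0]]}
```

Red is placed within ~1 mm and ~1°. Now blue on grey.

Request:
play_rows(translation=[[-0.001,0.0085,-0.0085],[-0.0035,0.031,-0.031],[-0.007,0.0585,-0.059],[-0.01,0.086,-0.087],[-0.013,0.114,-0.1145],[-0.0165,0.1415,-0.1425],[-0.019,0.164,-0.165],[-0.02,0.1725,-0.1736]], rot=[[0.013,0,0],[0.046,0,0],[0.086,0,0],[0.127,0,0],[0.167,0,0],[0.208,0,0],[0.24,0,0],[0.253,0,0]])

```text
clock: 33.55
position: [611.6, -76.6, 218.5]
ee_rot: [-122.8, 89.9, 144.4]
wrist_force: [-0.5, -0.6, 0.2]
gripper_width: 0.999
```

Request:
play_rows(translation=[[0,0,0],[0,0,0],[0,0,0],[0,0,0],[0,0,0],[0,0,0],[0,0,0],[0,0,0]], rot=[[0,0,0],[0,0,0],[0,0,0],[0,0,0],[0,0,0],[0,0,0],[0,0,0],[0,0,0]])

```text
clock: 34.35
position: [610.6, -79.6, 220.1]
ee_rot: [123.1, 90.0, 30.1]
wrist_force: [0.6, -0.0, 1.0]
gripper_width: 0.997
```

Run:
```python
from h import *
look("blue","grey",(610,-80),(-10,5),"w6")
```

```text
34.35 [610.6 -79.6 220.1] [-0.052 -0.999 -0.   ]
blue 0.93 [294.8, 150.1, 346.0, 235.0] [607.8 -79.   -3.1   3.2] 0.02
mat grey (array([623.3, -97.3]), (173.3, 147.3), -3.0)
```

View pics/w6.png

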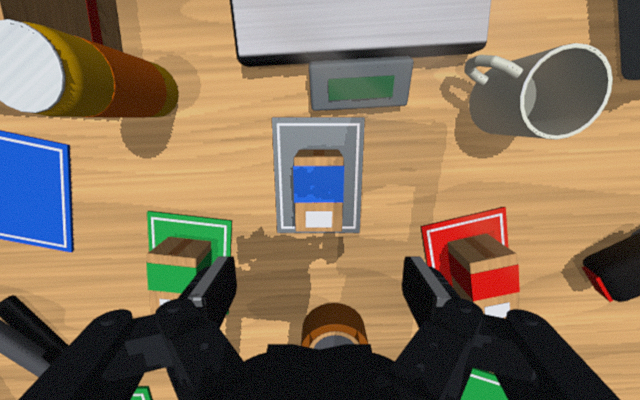

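```bash
python3 -c "
from h import *
plan((610.3,-79.3,220,-93),[(608.2,-79,120,-93),(608.2,-79,45,-93),(608.2,-79,165,-93),(575,110,165,-99),(612.3,301.3,165,-105.2)])" | sed -n '1,2p;7,10p'
```

```text
-> [608.2 -79.  120.  -93. ] maxstep 16 mm 0.0 deg
{"translation": [[0.005, -0.0001, -0.0], [0.018, -0.0004, -0.0], [0.034, -0.0007, -0.0001], [0.05, -0.0011, -0.0001], [0.066, -0.0014, -0.0001], [0.082, -0.0017, -0.0002], [0.095, -0.002, -0.0002], [0.1, -0.0021, -0.0002]], "rot": [[-0, 0, 0], [-0, 0, 0], [-0, 0, 0], [-0, 0, 0], [-0, 0, 0], [-0, 0, 0], [-0, 0, 0], [-0, 0, 0]]}
-> [575. 110. 165. -99.] maxstep 31 mm 1.0 deg
{"translation": [[-0, -0.0022, -0.0094], [-0, -0.0077, -0.0337], [-0, -0.0146, -0.0636], [-0, -0.0215, -0.0935], [-0, -0.0284, -0.1234], [-0, -0.0353, -0.1533], [-0, -0.0409, -0.1777], [-0, -0.043, -0.187]], "rot": [[0.005, 0, 0], [0.019, 0, 0], [0.036, 0, 0], [0.052, 0, 0], [0.069, 0, 0], [0.086, 0, 0], [0.099, 0, 0], [0.105, 0, 0]]}
-> [ 612.3  301.3  165.  -105.2] maxstep 31 mm 1.0 deg
{"translation": [[-0, 0.0003, -0.0097], [-0, 0.0012, -0.0351], [-0, 0.0024, -0.0662], [-0, 0.0035, -0.0974], [-0, 0.0046, -0.1286], [-0, 0.0057, -0.1597], [-0, 0.0066, -0.185], [-0, 0.0069, -0.1948]], "rot": [[0.005, 0, 0], [0.019, 0, 0], [0.037, 0, 0], [0.054, 0, 0], [0.071, 0, 0], [0.089, 0, 0], [0.103, 0, 0], [0.108, 0, 0]]}
```

Request:
play_rows(translation=[[0.005,-0.0001,0],[0.018,-0.0004,0],[0.034,-0.0007,-0.0001],[0.05,-0.001,-0.0001],[0.066,-0.0014,-0.0001],[0.082,-0.0017,-0.0002],[0.095,-0.002,-0.0002],[0.1,-0.0021,-0.0002]], rot=[[0,0,0],[0,0,0],[0,0,0],[0,0,0],[0,0,0],[0,0,0],[0,0,0],[0,0,0]])

```text
clock: 35.25
position: [607.4, -78.9, 117.8]
ee_rot: [-96.9, 89.8, 170.1]
wrist_force: [1.0, -0.2, 0.2]
gripper_width: 1.0
```

Request:
play_rows(translation=[[0.004,0,0],[0.0135,0,0],[0.0255,0,0],[0.0375,0,0],[0.0495,0,0],[0.0615,0,0],[0.071,0,0],[0.075,0,0]], rot=[[0,0,0],[0,0,0],[0,0,0],[0,0,0],[0,0,0],[0,0,0],[0,0,0],[0,0,0]])

```text
clock: 36.05
position: [608.0, -79.0, 43.5]
ee_rot: [-98.1, 89.9, 168.9]
wrist_force: [-1.1, 0.3, 1.0]
gripper_width: 1.002
```

Request:
play_rows(translation=[[0,0,0],[0,0,0],[0,0,0],[0,0,0],[0,0,0],[0,0,0],[0,0,0],[0,0,0]], rot=[[0,0,0],[0,0,0],[0,0,0],[0,0,0],[0,0,0],[0,0,0],[0,0,0],[0,0,0]], claw=0.03, force=45)

```text
clock: 36.85
position: [609.2, -79.1, 45.7]
ee_rot: [90.8, 89.9, -2.2]
wrist_force: [0.3, 0.7, 6.0]
gripper_width: 0.58
```

Request:
play_rows(translation=[[-0.006,0,0],[-0.0215,0,0],[-0.041,0,0],[-0.06,0,0],[-0.079,0,0],[-0.0985,0,0],[-0.114,0,0],[-0.12,0,0]], rot=[[0,0,0],[0,0,0],[0,0,0],[0,0,0],[0,0,0],[0,0,0],[0,0,0],[0,0,0]])

```text
clock: 37.65
position: [608.7, -79.3, 166.0]
ee_rot: [78.2, 89.9, -14.8]
wrist_force: [-0.2, -0.3, -2.6]
gripper_width: 0.574
```

Request:
play_rows(translation=[[0,-0.002,-0.0095],[0,-0.0075,-0.0335],[0,-0.0145,-0.0635],[0,-0.0215,-0.0935],[0,-0.0285,-0.1235],[0,-0.0355,-0.1535],[0,-0.041,-0.1775],[0,-0.043,-0.187]], rot=[[0.005,0,0],[0.019,0,0],[0.036,0,0],[0.052,0,0],[0.069,0,0],[0.086,0,0],[0.099,0,0],[0.105,0,0]])

```text
clock: 38.45
position: [573.7, 112.3, 163.5]
ee_rot: [-85.7, 89.8, 175.4]
wrist_force: [0.1, 0.7, -2.3]
gripper_width: 0.581
```

Request:
play_rows(translation=[[0,0.0003,-0.0095],[0,0.001,-0.035],[0,0.0025,-0.066],[0,0.0035,-0.0975],[0,0.0045,-0.1285],[0,0.0055,-0.1595],[0,0.0065,-0.185],[0,0.0069,-0.1948]], rot=[[0.005,0,0],[0.019,0,0],[0.037,0,0],[0.054,0,0],[0.071,0,0],[0.089,0,0],[0.103,0,0],[0.108,0,0]])

```text
clock: 39.25
position: [613.2, 302.8, 164.0]
ee_rot: [-101.3, 90.0, 153.5]
wrist_force: [-0.7, -0.2, -2.7]
gripper_width: 0.58
```

Request:
play_rows(translation=[[0.012,0,0],[0.032,0,0],[0.052,0,0],[0.071,0,0],[0.087,0,0],[0.098,0,0],[0.105,0,0],[0.108,0,0]], rot=[[0,0,0],[0,0,0],[0,0,0],[0,0,0],[0,0,0],[0,0,0],[0,0,0],[0,0,0]])

```text
clock: 40.05
position: [612.5, 300.3, 56.2]
ee_rot: [-41.9, 89.9, -147.2]
wrist_force: [-0.5, -0.1, -1.8]
gripper_width: 0.58
```

Request:
play_rows(translation=[[0.002,0,0],[0.004,0,0],[0.006,0,0],[0.008,0,0],[0.01,0,0],[0.0115,0,0],[0.012,0,0],[0.012,0,0]], rot=[[0,0,0],[0,0,0],[0,0,0],[0,0,0],[0,0,0],[0,0,0],[0,0,0],[0,0,0]])

```text
clock: 40.85
position: [612.7, 301.3, 45.7]
ee_rot: [144.8, 90.0, 39.6]
wrist_force: [-2.2, -0.5, 3.9]
gripper_width: 0.581
```

Request:
play_rows(translation=[[0,0,0],[0,0,0],[0,0,0],[0,0,0],[0,0,0],[0,0,0],[0,0,0],[0,0,0]], rot=[[0,0,0],[0,0,0],[0,0,0],[0,0,0],[0,0,0],[0,0,0],[0,0,0],[0,0,0]], claw=0.0854)

```text
clock: 41.65
position: [612.7, 301.2, 45.0]
ee_rot: [-175.7, 90.0, 79.2]
wrist_force: [0.6, -0.7, -0.8]
gripper_width: 1.0
```

Request:
play_rows(translation=[[-0.008,0,0],[-0.028,0,0],[-0.055,0,0],[-0.085,0,0],[-0.115,0,0],[-0.14,0,0],[-0.165,0,0],[-0.17,0,0]], rot=[[0,0,0],[0,0,0],[0,0,0],[0,0,0],[0,0,0],[0,0,0],[0,0,0],[0,0,0]])

```text
clock: 42.45
position: [614.1, 301.8, 219.4]
ee_rot: [130.8, 89.6, 25.6]
wrist_force: [-0.1, 0.2, 0.2]
gripper_width: 1.001
```

Run:
```python
from h import *
look("blue","blue",(612,301),(-20,-10),"w7")
plan((612.3,301.3,215,-105.2),[(450,400,260,-90)])
```

```text
42.45 [614.1 301.8 219.4] [-0.262 -0.965 -0.005]
blue 0.61 [297.9, 151.0, 346.6, 232.3] [610.2 301.9 -15.3  -1.5] 0.026
blue 0.29 [595.6, 239.8, 639.6, 315.0] [403.25767907 -39.11556581]
mat blue (array([612.3, 302. ]), (148.1, 111.0), -15.2)
-> [450. 400. 260. -90.] maxstep 31 mm 2.4 deg
{"translation": [[-0.0022, -0.0091, -0.0026], [-0.0081, -0.0329, -0.0095], [-0.0153, -0.0621, -0.0179], [-0.0225, -0.0913, -0.0263], [-0.0297, -0.1205, -0.0348], [-0.0369, -0.1497, -0.0432], [-0.0427, -0.1734, -0.0501], [-0.045, -0.1825, -0.0527]], "rot": [[-0.013, 0, 0], [-0.048, 0, 0], [-0.09, 0, 0], [-0.133, 0, 0], [-0.175, 0, 0], [-0.218, 0, 0], [-0.252, 0, 0], [-0.265, 0, 0]]}
```

Request:
play_rows(translation=[[-0.002,-0.009,-0.0025],[-0.008,-0.033,-0.0095],[-0.0155,-0.062,-0.018],[-0.0225,-0.0915,-0.0265],[-0.0295,-0.1205,-0.035],[-0.037,-0.15,-0.043],[-0.0425,-0.1735,-0.05],[-0.045,-0.1825,-0.0525]], rot=[[-0.013,0,0],[-0.048,0,0],[-0.09,0,0],[-0.133,0,0],[-0.175,0,0],[-0.218,0,0],[-0.252,0,0],[-0.265,0,0]])

```text
clock: 43.35
position: [447.7, 400.6, 259.2]
ee_rot: [-68.3, 89.9, -158.1]
wrist_force: [0.1, -0.8, 0.9]
gripper_width: 1.004
```

Request:
play_rows(translation=[[0,0,0],[0,0,0],[0,0,0],[0,0,0],[0,0,0],[0,0,0],[0,0,0],[0,0,0]], rot=[[0,0,0],[0,0,0],[0,0,0],[0,0,0],[0,0,0],[0,0,0],[0,0,0],[0,0,0]])

```text
clock: 44.15
position: [450.5, 399.6, 260.0]
ee_rot: [136.1, 90.0, 46.1]
wrist_force: [1.2, -0.8, -0.5]
gripper_width: 0.997
```

Run:
```python
from h import *
g={"red":(476,-284,11),"blue":(612,301,-15),"green":(496,108,-10)}
for c in("top","side"):
    im=bot.grab_frame(c)
    if c=="top": cv2.imwrite("pics/top1.png",cv2.resize(im[85:375,150:490,::-1],None,fx=2,fy=2,interpolation=cv2.INTER_CUBIC))
    for n,(x,y,a) in g.items():
        o=bot.outline_of(f"carton_{n}_center",c)
        if o: print(c,n,fit(n,[(o[0]["pixels"].astype(np.float32),cam(c))],(x,y,5,(a-5,a+5))))
    for n in("tape_roll_center","mug_center","spray_can_center"): print(c,n,[d["bbox"] for d in bot.outline_of(n,c)])
```

```text
top red (array([ 478.6, -281.7,   11.1,    4.2]), np.float64(0.052))
top blue (array([615.1, 301.4, -16.9,   6.7]), np.float64(0.065))
top green (array([497.9, 109.6,  -9.1,   5.4]), np.float64(0.054))
top tape_roll_center [[330.7, 231.2, 372.3, 264.7]]
top mug_center [[411.7, 110.9, 461.0, 145.3], [266.7, 183.0, 292.3, 216.9]]
top spray_can_center [[267.2, 85.8, 299.7, 122.6]]
side red (array([ 475.3, -285.1,   11.5,    8.8]), np.float64(0.029))
side blue (array([619.3, 312.5, -15.3,  -7. ]), np.float64(0.04))
side green (array([496.9, 106.4, -10.2,   5.4]), np.float64(0.046))
side tape_roll_center [[294.4, 232.2, 326.3, 271.4]]
side mug_center [[434.5, 222.9, 470.3, 268.2]]
side spray_can_center [[361.6, 122.6, 376.2, 170.9]]
```

View pics/top1.png

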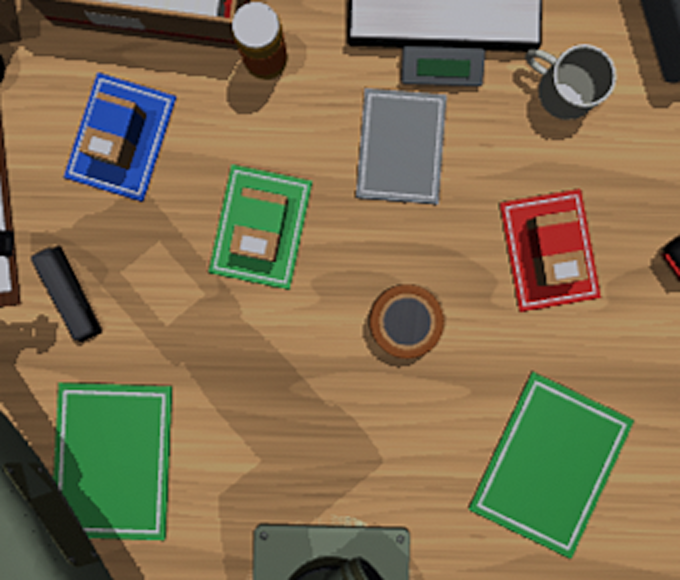

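```bash
python3 -c "
from cell import bot
print(bot.sign_off())"
```

```text
the job is handed in; nothing more can be done
None
```

The three cartons are exchanged and the job is handed in, at about 44 s on the robot's clock. I moved blue to the spare grey mat, then green to the small green mat, red to the red mat, and blue to the blue mat.

**Final position, wrist camera:** all three cartons stand upright within about 2 mm of their mat centres and within 1° of square.

**Overhead check:** the last top view agreed, to about 3 mm and 2°. It also shows the tape roll, mug and can where they started.

**One disagreement:** the side view put the blue carton about 12 mm off centre. That fit also put its base 7 mm below the bench. I did not trust it because the top and wrist views both agreed on the centred position.

**Force:** setting blue on the grey mat gave a brief wrist-force reading of about 20 N, because the arm overshot slightly on the way down. I slowed the later placements and they read no more than about 6 N.

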